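# Restock the spring-loaded paint tin dispenser

### The arm

A 6-joint arm with a two-finger parallel gripper is mounted at the origin on the work surface. World frame = base frame: x ahead of the robot, y to its left, z up, the work surface at z = 0. Lengths are in mm, angles in rad, forces in N, time in s.
With the tool pointing down it reaches from about 275 to 825 mm from the base axis. Payload 5.2 kg.
Tool frame: the origin (TCP) lies at the very end of the fingers, on their centre line; the grasp point (between the pads) lies 19 mm behind it; z points along the fingers, y is the line along which they close (so a half turn about z gives the same grasp; the last joint's range is limited). The gripper opens to 93 mm and grips with 3 to 60 N. Pads are 15 mm wide; open, the fingers measure 128 mm over their backs; the gripper's body (75 mm by 188 mm) begins 65 mm behind the grasp point.
Start: joints at [0.927, 0.259, 1.535, -0, 1.348, -0.203], TCP at [234.644, 497.44, 218.653] pointing down, gripper open.
Joint ranges: [-3.14, 3.14], [-0.91, 2.08], [0.19, 2.58], [-1.22, 4.36], [0.22, 2.71], [-3.12, 3.12]. Speed limits (rad/s): [2.57, 2.57, 3.14, 3.14, 3.14, 3.14].

### API

Orientations are given as [roll, pitch, yaw] about the fixed x, y, z axes, in that order (R = Rz(yaw) Ry(pitch) Rx(roll)).
In Python, from bench import robot gives the robot as it stands. The module is installed in compiled form; this text tells all that it offers. Calls block until the motion is done:
- robot.move_ptp(position, orientation): joint-space move of the TCP to a pose.
- robot.move_linear(position, ori=None, speed=150, f_stop=None): straight line of the TCP; ori=None keeps the orientation; speed is the mean speed in mm/s. With f_stop (N) it stops when the force on the tool has changed by that much, and returns True; else False.
- robot.move_j(angles): joint-space move.
- robot.move_gripper(opening): opening from 0.0 (shut) to 1.0 (fully open); the grip force is fixed at half the most; returns when the fingers have stopped.
- robot.sleep(seconds).
- robot.inverse_kinematics(position, orientation): joint angles nearest the present ones, or None.
- robot.get_image(name): name is "scene" or "top" or "wrist"; returns a dict with "img" (400x640x3 uint8, blue, green, red), "fovy" (degrees; the focal length in pixels is half the picture's height over the tangent of half this angle, whatever the lens; pixels are square), "cx", "cy" (the principal point, pixels), "eye" and "orientation" of the camera in the world. Camera axes: x right, y down, z forward; pixel columns grow to the right and rows downward; lengths in mm; the calibration is good to about 2 mm. The wrist camera is an equidistant fisheye: a pixel r from the principal point sees the ray r / f radians off the axis. A picture is of the moment at which its call begins. There is no depth.
A pose or a line that the arm cannot do raises robot.MotionError and nothing moves.
- robot.hand_in(): hands the job in; it is judged then, once.
Readings, each from a call of its own:
- robot.current_t(): time.
- robot.current_qpos(): joint angles.
- robot.current_joint_vel(): joint speeds.
- robot.current_joint_efforts(): joint torques, N m.
- robot.current_tcp_pos(): TCP position.
- robot.current_eef_rot(): TCP orientation.
- robot.current_contact_force(): force on the tool from outside, world axes, zero at the start.
- robot.current_ft_torque(): the same for the moment, N m.
- robot.current_gripper_width(): opening from 0.0 (shut) to 1.0 (fully open).
- robot.current_finger_force(): force on a finger pad.
Only numpy, scipy, OpenCV 4.12 (cv2) and the standard library are available. Lean on these libraries where they do the work, as an engineer would, in place of code of your own. Each camera call takes 0.05 s, during which the arm holds its last target. There are 200 camera calls.

### The job

Take the loose dust cap off the paint tin dispenser and park it, knob up, in its round wooden holder while you load. Stack all the loose paint tins from the table into the dispenser's tube, pressing the pile down against the spring as it grows, until the top tin rests about a centimetre below the rim; then put the cap back on so that it sits flat on the rim. Do not shove or knock over the square jar, the wooden carving or the bowl that stand among the tins.

Things in the scene. Friction and masses are not known exactly. Their poses are not given: they have to be found in the camera images.
- dispenser: Fixed tin dispenser: an upright grey steel tube on a dark round foot (116 mm across, 30 mm high), 210 mm tall in all. The tube is 75 mm outside and 67 mm inside, its last 12 mm flare out to 86 mm outside and about 77 mm inside at the rim. Origin at the centre of its underside, z up.
- mouth (a point): Point on the tube's axis at the height of its rim, 210 mm above the table; z up.
- platform (a joint): How far the spring platform (62 mm disc in the tube) has sunk, in m: 0 at the top, its upper face then 8 mm below the rim; 0.15 at its lower stop. The spring gives 45.5 N/m from zero at 0, and the guide drags with 1.3 N, so that the platform stays where it is pressed to as long as spring and weight of the tins differ by less than the drag. A tin's weight sinks it little or not at all: each tin must be pushed down about its own height; the push needed is below 10 N.
- cap: Loose black dust cap: a flat disc 88 mm across and 6 mm thick, a 58 mm plug 6 mm deep under it, and a round upright knob 24 mm across and 30 mm high on top; 0.12 kg. Origin at the centre of the disc's underside (knob top 36 mm above, plug bottom 6 mm below), z up. It starts on the rim of the dispenser; seated there its origin is at the height of the rim.
- holder: Fixed round wooden dish that holds the cap: 110 mm outside (116 mm at the top edge), 102 mm inside, 20 mm high, floor 6 mm thick. Origin at the centre of its underside, z up. Parked, the cap stands on its plug on the dish's floor, its origin 12 mm above the holder's.
- tin1: One of three to five identical squat round paint tins, plain steel with a paper band, 62 mm across, 28 mm high, 0.12 to 0.14 kg, closed, both faces flat. Origin at the centre of its underside, z up. None if this tin is absent today.
- tin2: One of three to five identical squat round paint tins, plain steel with a paper band, 62 mm across, 28 mm high, 0.12 to 0.14 kg, closed, both faces flat. Origin at the centre of its underside, z up. None if this tin is absent today.
- tin3: One of three to five identical squat round paint tins, plain steel with a paper band, 62 mm across, 28 mm high, 0.12 to 0.14 kg, closed, both faces flat. Origin at the centre of its underside, z up. None if this tin is absent today.
- tin4: One of three to five identical squat round paint tins, plain steel with a paper band, 62 mm across, 28 mm high, 0.12 to 0.14 kg, closed, both faces flat. Origin at the centre of its underside, z up. None if this tin is absent today.
- tin5: One of three to five identical squat round paint tins, plain steel with a paper band, 62 mm across, 28 mm high, 0.12 to 0.14 kg, closed, both faces flat. Origin at the centre of its underside, z up. None if this tin is absent today.
- jar: Square glass jar, 44 mm wide, 64 mm high, origin under its centre; bystander, to be left where it stands
- carving: Small unpainted wooden animal, about 85 x 36 mm and 58 mm high, origin under its centre; bystander, to be left where it stands
- bowl: White ceramic bowl, 104 mm across, 40 mm high, origin under its centre; bystander, to be left where it stands
Things that resemble listed ones, but are neither listed nor needed, are in the scene too. What is shaped like the tin3 but green or red is not meant.

How it is judged (in metres and radians):
On the way, in this order (a step that is already met when the one before it is completed fails the run):
1. the cap rests, knob up and let go, in the wooden holder (horizontal distance between cap and holder below 0.012 m and z of cap in the frame of holder below 0.017 m and angle between cap's own z axis and vertical below 0.1 rad and contact force between cap and the fingers below 0.1 N), for 0.3 s.
2. every tin is in the tube, the top one at least 5 mm below the rim and not held down, while the cap is still parked in the holder (all of step 1 and horizontal distance between each of tin1, tin2, tin3, tin4, tin5 and mouth below 0.008 m and z of tin1 in the frame of mouth between -0.18 and -0.033 m and z of tin2 in the frame of mouth between -0.18 and -0.033 m and z of tin3 in the frame of mouth between -0.18 and -0.033 m and z of tin4 in the frame of mouth between -0.18 and -0.033 m and z of tin5 in the frame of mouth between -0.18 and -0.033 m and contact force between each of tin1, tin2, tin3, tin4, tin5 and the fingers below 0.1 N), for 0.3 s.
At the end, for the whole second after the job is handed in: Every tin is in the tube with its top at least 5 mm below the rim, and the cap sits knob up on the rim: within 10 mm of the tube's axis, within 3 mm of seated height, tilted less than 0.06 rad; all at rest (horizontal distance between each of tin1, tin2, tin3, tin4, tin5 and mouth below 0.008 m and z of tin1 in the frame of mouth between -0.18 and -0.033 m and z of tin2 in the frame of mouth between -0.18 and -0.033 m and z of tin3 in the frame of mouth between -0.18 and -0.033 m and z of tin4 in the frame of mouth between -0.18 and -0.033 m and z of tin5 in the frame of mouth between -0.18 and -0.033 m and linear speed of each of tin1, tin2, tin3, tin4, tin5, cap below 0.02 m/s and horizontal distance between cap and mouth below 0.01 m and z of cap in the frame of mouth between -0.003 and 0.003 m and angle between cap's own z axis and vertical below 0.06 rad); the robot touches nothing.
It fails at once if the jar, the carving or the bowl is shoved more than 5 cm or knocked over (distance of any of jar, carving, bowl from where it was at the start of the episode above 0.05 m or angle between any of jar, carving, bowl's own z axis and vertical above 0.6 rad).
Of tin1, tin2, tin3, tin4, tin5 only 3 to 5 are there at a start; the rules pass over those that are not, and their reading is None.
At some moment in a run one of tin1, tin2, tin3, tin4, tin5 may be knocked a few centimetres aside while the robot is not near it.
It also fails if it takes over 210 s, if anything falls off the work surface, if the arm or the gripper's body presses on something with over 40 N, if the wrist force passes 120 N, or if a joint passes its speed limit or range.

## Working session

There is one attempt and no reset: what is moved stays moved. The work goes in short steps, each a Python script; the robot and the scene stay as the last script left them, time stands still between calls to the robot, and variables do not carry over. Pictures are saved under pics/ and viewed, at most 14 in all, crops included, and the job is handed in when it is done.

```bash
mkdir -p pics
cat > h.py <<'E'
import numpy as np, cv2
from bench import robot
from scipy.spatial.transform import Rotation as R
def cam(name):
    d=robot.get_image(name); return d
def Rm(d):
    o=np.array(d["orientation"],float)
    return o if o.shape==(3,3) else R.from_euler('xyz',o).as_matrix()
def ray(d,u,v,fish=False):
    f=d["img"].shape[0]/2/np.tan(np.radians(d["fovy"])/2)
    x,y=u-d["cx"],v-d["cy"]
    if fish:
        r=np.hypot(x,y)+1e-9; t=r/f; c=np.array([x/r*np.sin(t),y/r*np.sin(t),np.cos(t)])
    else: c=np.array([x/f,y/f,1])
    return Rm(d)@c
def at(d,u,v,z,fish=False):
    r=ray(d,u,v,fish); e=np.array(d["eye"]); return e+r*(z-e[2])/r[2]
def proj(d,p,fish=False):
    f=d["img"].shape[0]/2/np.tan(np.radians(d["fovy"])/2)
    c=Rm(d).T@(np.array(p,float)-np.array(d["eye"]))
    if fish:
        t=np.arctan2(np.hypot(c[0],c[1]),c[2]); k=f*t/(np.hypot(c[0],c[1])+1e-9); return d["cx"]+c[0]*k,d["cy"]+c[1]*k
    return d["cx"]+c[0]/c[2]*f,d["cy"]+c[1]/c[2]*f
E
python3 - <<'E'
from h import *
import pickle
for n in ["top","scene","wrist"]:
    d=cam(n); cv2.imwrite(f"pics/{n}0.png",d["img"]); pickle.dump(d,open(n+"0.pkl","wb"))
    print(n,d["fovy"],d["cx"],d["cy"],d["eye"],d["orientation"])
d=pickle.load(open("top0.pkl","rb"))
cv2.imwrite("pics/top0b.png",cv2.resize(d["img"],(800,500),interpolation=cv2.INTER_CUBIC))
print(robot.current_t(),robot.current_eef_rot())
E
```

```text
top 48.43306081617606 324.879222936422 203.56756206297408 [ 301.87477527    4.00381674 1172.10493205] [-2.94525553 -0.01681169 -1.56529578]
scene 54.46147178086376 321.8553860128047 203.14585158099962 [884.27718027 587.4839911  867.72917196] [-2.36459703 -0.00907685  2.59715347]
wrist 65.70646984690485 313.83578539415515 198.94661244489726 [175.0234656  524.46505363 383.73733101] [2.90075141e+00 2.49486601e-03 1.13034710e+00]
0.15 [-3.14025160e+00 -2.92085851e-04  2.70077729e+00]
```

View pics/top0.png

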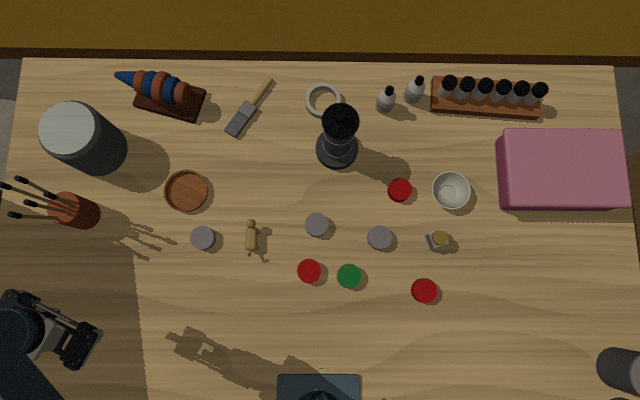

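View pics/scene0.png

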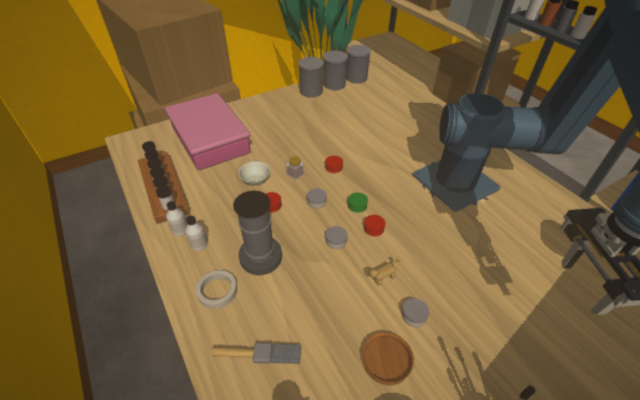

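Run:
```python
from h import *
i=cv2.imread("pics/top0.png")[90:300,160:440]
cv2.imwrite("pics/crop0.png",cv2.resize(i,(784,588),interpolation=cv2.INTER_CUBIC))
```

```text
(no output)
```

View pics/crop0.png

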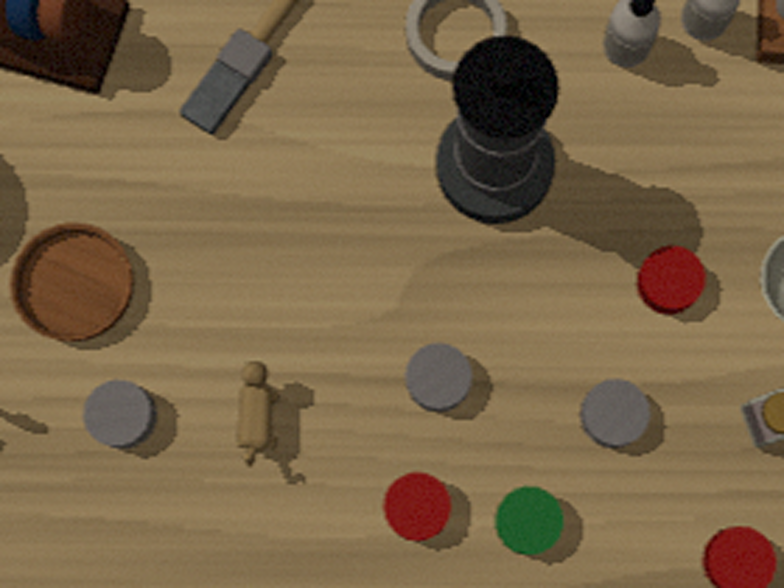

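View pics/wrist0.png

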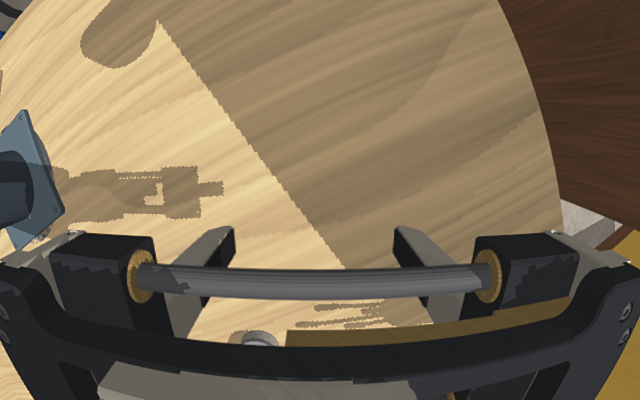

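Run:
```python
from h import *
import pickle
t=pickle.load(open("top0.pkl","rb")); s=pickle.load(open("scene0.pkl","rb"))
o=[]
th=np.linspace(0,6.283,60)
it,is_=t["img"].copy(),s["img"].copy()
S=3
it=cv2.resize(it,None,fx=S,fy=S,interpolation=cv2.INTER_CUBIC);is_=cv2.resize(is_,None,fx=S,fy=S,interpolation=cv2.INTER_CUBIC)
for n,u,v,z,r in [("A",202.5,237.1,28,31),("B",316.8,224.3,28,31),("C",379.6,237.1,28,31),("cap",340.7,121.4,216,44),("hold",186,190.7,20,58)]:
    p=at(t,u,v,z); print(n,p.round(1),np.hypot(*p[:2]).round(), [round(float(x),1) for x in proj(s,p)])
    rings=[(z,r)]
    if n=="cap": rings+= [(30,58),(0,58),(246,12)]
    elif n!="hold": rings+=[(0,31)]
    for zz,rr in rings:
        q=[[p[0]+rr*np.cos(a),p[1]+rr*np.sin(a),zz] for a in th]
        for d,im in((t,it),(s,is_)):
            pts=np.array([proj(d,x) for x in q])*S+S/2-.5
            cv2.polylines(im,[pts.astype(int)],True,(255,255,0),1)
a=it[90*S:300*S,160*S:420*S]; b=is_[180*S:390*S,200*S:440*S]
cv2.imwrite("pics/ov_t.png",cv2.resize(a,(740,598))); cv2.imwrite("pics/ov_s.png",cv2.resize(b,(684,598)))
```

```text
A [438.8 300.4  28. ] 532.0 [415.4, 307.4]
B [474.5   6.7  28. ] 474.0 [336.8, 232.7]
C [ 442.3 -156.2   28. ] 469.0 [317.1, 194.1]
cap [683.3 -46.  216. ] 685.0 [253.1, 201.2]
hold [562.6 353.2  20. ] 664.0 [387.7, 353.4]
```

View pics/ov_t.png

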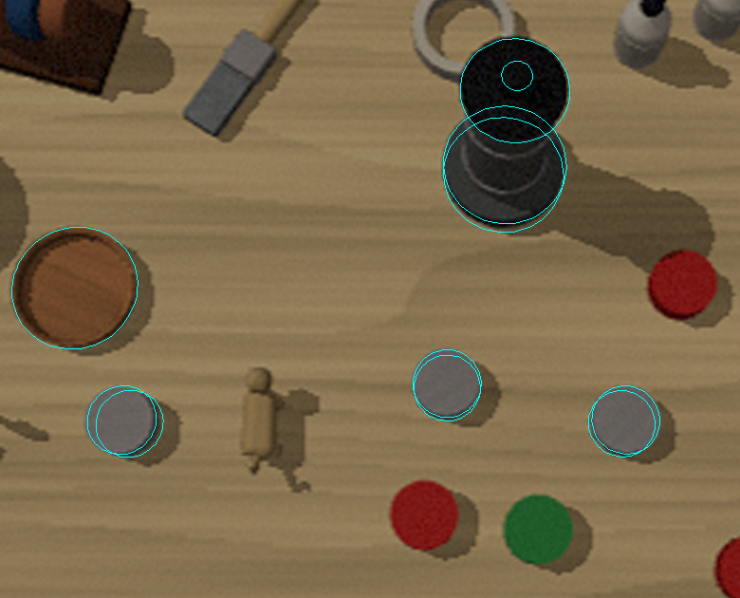

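View pics/ov_s.png

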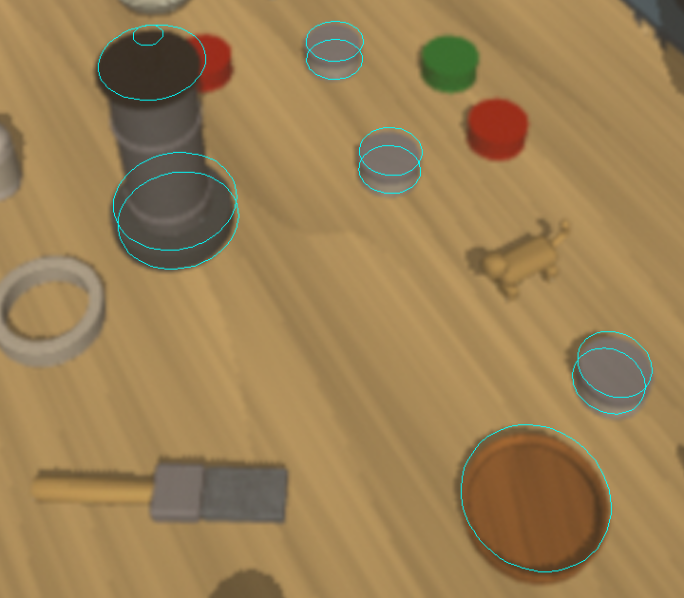

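```bash
cat >> h.py <<'E'
def yawof(x,y): return np.arctan2(y,x)+np.pi/2
def ptp(x,y,z,yaw=None): robot.move_ptp([x,y,z],[np.pi,0,yawof(x,y) if yaw is None else yaw])
def lin(x,y,z,**k): return robot.move_linear([x,y,z],**k)
def st(m=""): print(m,round(robot.current_t(),2),np.round(robot.current_tcp_pos(),1),"w",round(robot.current_gripper_width()*93,1),"F",np.round(robot.current_contact_force(),1),np.round(robot.current_finger_force(),1))
def ov(d,rings,fn,box,fish=True,S=3):
    """draw rings [(x,y,z,r)] and save crop box (u0,v0,u1,v1)"""
    im=cv2.resize(d["img"],None,fx=S,fy=S,interpolation=cv2.INTER_CUBIC)
    for x,y,z,r in rings:
        pts=np.array([proj(d,[x+r*np.cos(a),y+r*np.sin(a),z],fish) for a in np.linspace(0,6.283,90)])*S+S/2-.5
        cv2.polylines(im,[pts.astype(int)],True,(255,255,0),1)
    u0,v0,u1,v1=box; cv2.imwrite(fn,im[v0*S:v1*S,u0*S:u1*S])
E
python3 - <<'E'
from h import *
import pickle
ptp(683,-46,320); st()
d=cam("wrist"); pickle.dump(d,open("w1.pkl","wb")); print(d["eye"])
ov(d,[(683.3,-46,216,44),(683.3,-46,246,12),(683.3,-46,30,58)],"pics/w1.png",(185,100,445,300))
E
```

```text
2.67 [682.9 -44.7 320.1] w 93.2 F [ 0.6 -0.7 -0.2] 0.0
[687.14470992  20.00206391 485.88456488]
```

View pics/w1.png

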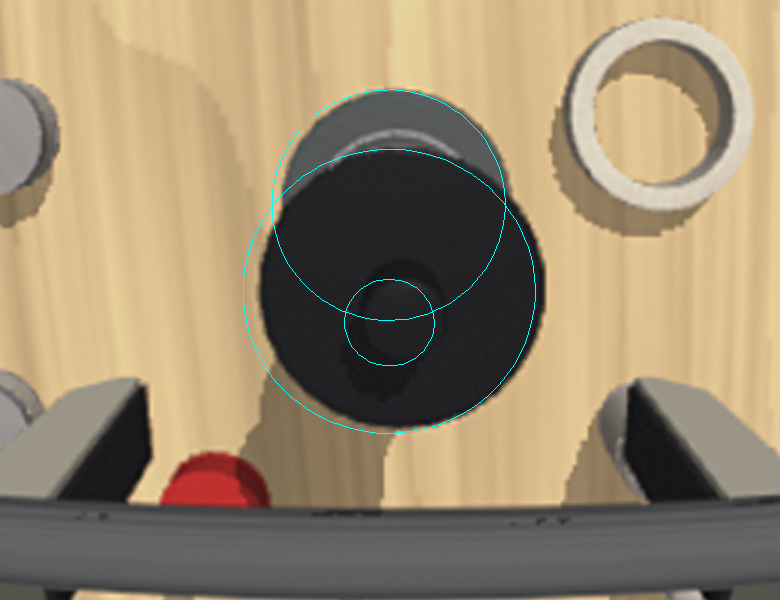

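Run:
```python
from h import *
import pickle
d=pickle.load(open("w1.pkl","rb"))
c=lambda p:tuple(np.round((np.array(proj(d,p,True))-[185,100])*3+1))
for s in(-46.5,46.5):
  for w in (-7.5,7.5): print(c([682.9+s,-44.7+w+s*.067,320]))
p=lambda u,v,z:at(d,185+(u-1)/3,100+(v-1)/3,z,True)
print(p(402,289,216),p(395,200,30))
st()
```

```text
(np.float64(159.0), np.float64(480.0))
(np.float64(148.0), np.float64(410.0))
(np.float64(626.0), np.float64(423.0))
(np.float64(627.0), np.float64(350.0))
[687.23189444 -43.92824727 216.        ] [686.64068771 -42.62591788  30.        ]
 2.73 [682.9 -44.7 320.1] w 92.9 F [ 0.6  0.1 -0. ] 0.0
```

Run:
```python
from h import *
import pickle
T={"hold":(562.6,353.2,20,58),"A":(438.8,300.4,28,31),"B":(474.5,6.7,28,31),"C":(442.3,-156.2,28,31)}
P=[];D={}
for n,(x,y,z,r) in T.items():
    ptp(x,y,200); robot.sleep(.3); d=cam("wrist"); tcp=robot.current_tcp_pos()
    u,v=proj(d,(x,y,z),True); u0,v0=int(u)-66,int(v)-50; D[n]=(d,u0,v0)
    ov(d,[(x,y,z,r)],"/tmp/c.png",(u0,max(v0,0),u0+133,v0+100)); P.append(cv2.imread("/tmp/c.png")[:300,:399]); print(n,np.round(tcp,1),u0,v0,P[-1].shape)
pickle.dump(D,open("w2.pkl","wb"))
P=[cv2.copyMakeBorder(p,0,300-p.shape[0],0,400-p.shape[1],0) for p in P]
cv2.imwrite("pics/w2.png",np.vstack([np.hstack(P[:2]),np.hstack(P[2:])])); st()
```

```text
hold [563.  352.7 200.1] 248 130 (300, 399, 3)
A [439.4 300.6 199.6] 247 132 (300, 399, 3)
B [474.5   7.4 200. ] 247 133 (300, 399, 3)
C [ 442.6 -155.2  200.1] 247 133 (300, 399, 3)
 8.16 [ 442.6 -155.2  200.1] w 92.8 F [ 0.1 -0.2  0.4] 0.0
```

View pics/w2.png

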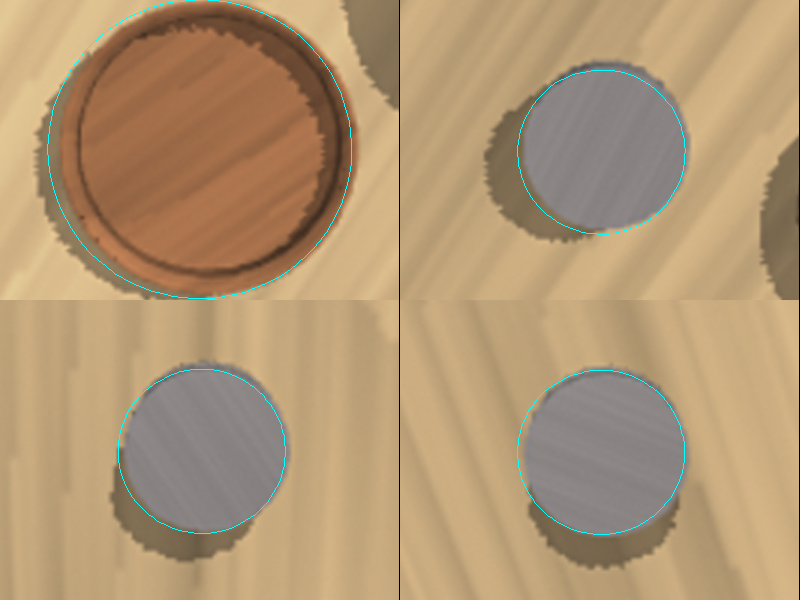

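```bash
cat >> h.py <<'E'
M=np.array([686.8,-44.0])
def fine(x,y,z,**k):
    """linear move, then cancel the remaining tcp offset at same z"""
    lin(x,y,z,**k); robot.sleep(.2); e=np.array([x,y,z])-robot.current_tcp_pos()
    lin(*(np.array([x,y,z])+e),speed=30); robot.sleep(.1)
E
python3 - <<'E'
from h import *
ptp(*M,300); fine(*M,270); robot.move_gripper(.6); print(lin(*M,223,speed=60,f_stop=6)); st("down")
robot.move_gripper(0); st("grip")
lin(*M,320,speed=100); robot.sleep(.2); st("lift")
d=cam("scene"); cv2.imwrite("pics/s3.png",cv2.resize(d["img"][60:300,130:450],(640,480)))
E
```

```text
False
down 11.86 [687.1 -44.  223.5] w 56.0 F [-0.4 -0.4 -0.1] 0.0
grip 12.48 [686.9 -44.  223.1] w 23.5 F [-0.2 -0.1  0.1] 30.0
lift 13.8 [686.6 -44.  319.2] w 23.6 F [-0.5  0.3 -1. ] 30.0
```

View pics/s3.png

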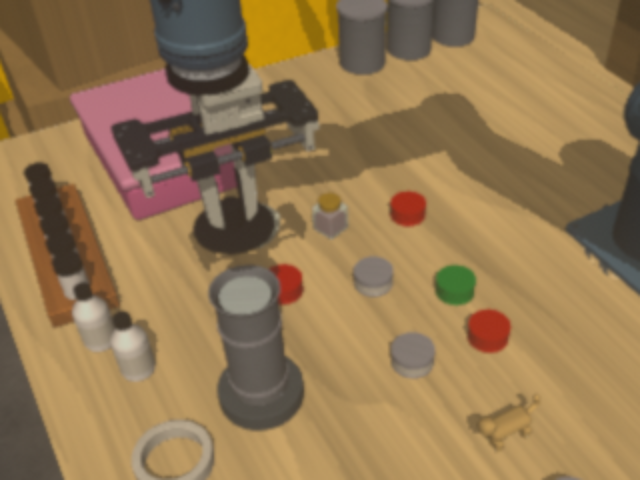

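Run:
```python
from h import *
import pickle
H=(565,355)
ptp(*H,150); fine(*H,60); print(lin(*H,24,speed=30,f_stop=3)); st("park")
robot.move_gripper(.6); robot.sleep(.3); lin(*H,200); 
d=cam("wrist"); u,v=proj(d,(*H,20),True); u0,v0=int(u)-66,int(v)-50
ov(d,[(*H,20,58),(*H,18,44)],"/tmp/a.png",(u0,v0,u0+133,v0+100))
robot.move_gripper(1)
ptp(*M,330); robot.sleep(.3); d=cam("wrist"); pickle.dump(d,open("w4.pkl","wb")); st()
u,v=proj(d,(*M,210),True); u0,v0=int(u)-66,int(v)-50; print(u0,v0)
ov(d,[(*M,210,43),(*M,202,31)],"/tmp/b.png",(u0,v0,u0+133,v0+100))
cv2.imwrite("pics/w4.png",np.hstack([cv2.imread("/tmp/a.png"),cv2.imread("/tmp/b.png")]))
```

```text
True
park 17.82 [564.7 354.8  25.1] w 23.5 F [ 0.2 -0.8  5.7] 30.0
 22.97 [686.8 -43.3 329.9] w 92.9 F [-0.4  0.  -0.3] 0.0
248 144
```

View pics/w4.png

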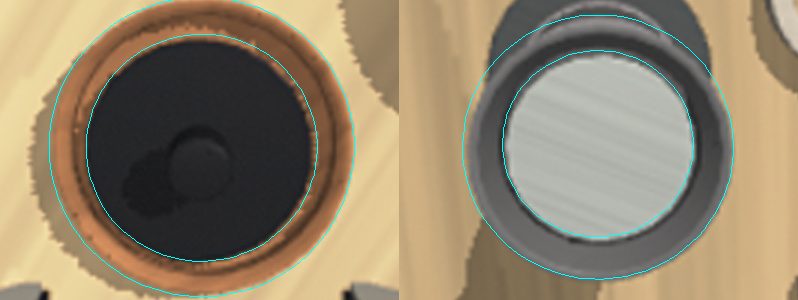

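```bash
cat >> h.py <<'E'
TIN={"A":(439.9,301.1),"B":(475.8,6.7),"C":(443.5,-156.7)}
def find(d,x,y):
    hsv=cv2.cvtColor(d["img"],cv2.COLOR_BGR2HSV)
    m=((hsv[...,1]<45)&(hsv[...,2]>90)).astype(np.uint8); m=cv2.morphologyEx(m,cv2.MORPH_OPEN,np.ones((5,5)))
    m[250:]=0
    n,_,s,c=cv2.connectedComponentsWithStats(m)
    o=[(*np.round(at(d,*c[i],28,True)[:2],1),s[i,4]) for i in range(1,n) if s[i,4]>600]
    return sorted(o,key=lambda p:np.hypot(p[0]-x,p[1]-y))[:3]
E
python3 - <<'E'
from h import *
import pickle
D=pickle.load(open("w2.pkl","rb"))
for n in "ABC": print(n,TIN[n],find(D[n][0],*TIN[n]))
E
```

```text
A (439.9, 301.1) [(np.float64(438.4), np.float64(303.6), np.int32(2392)), (np.float64(806.7), np.float64(731.2), np.int32(1255))]
B (475.8, 6.7) [(np.float64(476.1), np.float64(8.8), np.int32(2389)), (np.float64(808.9), np.float64(-2.7), np.int32(1175)), (np.float64(758.0), np.float64(215.7), np.int32(1271))]
C (443.5, -156.7) [(np.float64(444.1), np.float64(-156.4), np.int32(2398)), (np.float64(476.1), np.float64(6.2), np.int32(2284)), (np.float64(844.5), np.float64(-179.1), np.int32(930))]
```

```bash
cat >> h.py <<'E'
def load(n,top=198.5):
    x,y=TIN[n]; robot.move_gripper(1); ptp(x,y,200); robot.sleep(.3)
    f=find(cam("wrist"),x,y)[0]; print(n,f); assert 2000<f[2]<2900
    x,y,_=f
    if np.hypot(x-TIN[n][0],y-TIN[n][1])>6:
        ptp(x,y,200); robot.sleep(.3); f=find(cam("wrist"),x,y)[0]; print("moved",f); x,y,_=f
    a=np.arctan2(y,x); x+=np.sin(a); y-=np.cos(a)
    fine(x,y,60); print(lin(x,y,16,speed=80,f_stop=6)); robot.move_gripper(0); st("grip")
    assert 58<robot.current_gripper_width()*93<66
    z0=robot.current_tcp_pos()[2]
    lin(x,y,150); ptp(*M,290); fine(*M,250)
    print("place",lin(*M,200+z0-1,speed=40,f_stop=3)); st("placed")
def press(top=198.5):
    robot.move_gripper(1); robot.sleep(.2); lin(*M,290); robot.move_gripper(0); fine(*M,260)
    print("press",lin(*M,top,speed=40,f_stop=25)); st("pressed"); robot.sleep(.2); st()
    lin(*M,300)
E
python3 - <<'E'
from h import *
load("B")
E
```

```text
B (np.float64(476.2), np.float64(8.6), np.int32(2397))
False
grip 27.47 [476.4   7.6  16.2] w 61.3 F [-0.1  0.9  2.4] 30.0
place False
placed 31.47 [687.  -44.  215.4] w 61.5 F [ 0.3  0.1 -1.8] 30.0
```

Run:
```python
from h import *
press()
robot.sleep(.2); d=cam("wrist"); u,v=proj(d,(*M,210),True); u0,v0=int(u)-66,int(v)-50
ov(d,[(*M,199,31)],"pics/w5.png",(u0,v0,u0+133,v0+100))
```

```text
press False
pressed 37.04 [687.  -44.  198.6] w 0.4 F [ 0.1 -0.3  0. ] 0.0
 37.24 [686.9 -44.1 198.6] w 0.5 F [-0.2 -0.2 -0. ] 0.0
```

View pics/w5.png

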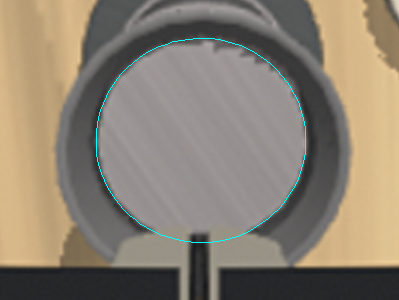

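Run:
```python
from h import *
for n in "CA":
    load(n); press()
robot.sleep(.2); d=cam("wrist"); u,v=proj(d,(*M,210),True); u0,v0=int(u)-66,int(v)-50
ov(d,[(*M,199,31)],"/tmp/a.png",(u0,v0,u0+133,v0+100))
d=cam("top"); cv2.imwrite("pics/w6.png",np.hstack([cv2.imread("/tmp/a.png"),d["img"][90:240,150:350].repeat(2,0).repeat(2,1)]))
```

```text
C (np.float64(404.3), np.float64(-180.5), np.int32(2324))
moved (np.float64(403.0), np.float64(-181.8), np.int32(2399))
False
grip 44.83 [ 402.7 -182.8   16.2] w 61.3 F [-0.6  0.1  2.7] 30.0
place False
placed 49.12 [687.  -44.  215.5] w 61.2 F [-0.2  0.8 -1.4] 30.0
press False
pressed 54.7 [687.  -44.  198.6] w 0.4 F [ 0.2 -0.2  0.1] 0.0
 54.9 [686.9 -44.  198.6] w 0.6 F [-0.4  0.1  0.4] 0.0
A (np.float64(438.3), np.float64(303.7), np.int32(2398))
False
grip 62.09 [439.1 303.   16.3] w 61.2 F [-0.6  0.2  2.5] 30.0
place False
placed 66.73 [687.  -44.1 215.6] w 61.6 F [ 0.4  0.7 -0.9] 30.0
press False
pressed 72.31 [687.  -44.1 198.6] w 0.8 F [ 0.4 -0.   0.4] 0.0
 72.51 [686.9 -44.  198.6] w 0.4 F [0.8 1.3 0.2] 0.0
```

View pics/w6.png

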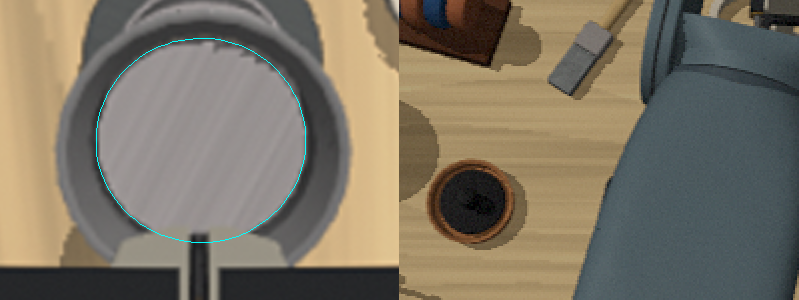

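Run:
```python
from h import *
H=(564.7,354.8)
robot.move_gripper(.6); ptp(*H,150); fine(*H,70); print(lin(*H,26,speed=60,f_stop=6)); robot.move_gripper(0); st("grip")
lin(*H,150); ptp(*M,320); fine(*M,260); print(lin(*M,221,speed=25,f_stop=3)); st("seat")
robot.move_gripper(.6); robot.sleep(.3); lin(*M,300,speed=80); robot.sleep(.3); st()
d=cam("wrist"); u,v=proj(d,(*M,216),True); u0,v0=int(u)-66,int(v)-50
ov(d,[(*M,216,44)],"/tmp/a.png",(u0,v0,u0+133,v0+100))
ptp(520,100,350); d=cam("scene"); cv2.imwrite("pics/w7.png",np.hstack([cv2.imread("/tmp/a.png"),cv2.resize(d["img"][180:280,200:333],(399,300))]))
```

```text
False
grip 78.98 [564.8 354.8  26.2] w 23.4 F [ 0.2 -0.5  0.8] 30.0
True
seat 83.94 [686.6 -44.  224.1] w 23.5 F [0.4 0.7 5.9] 30.0
 86.38 [686.7 -44.  299.6] w 55.8 F [-0.9  0.8  0.5] 0.0
```

View pics/w7.png

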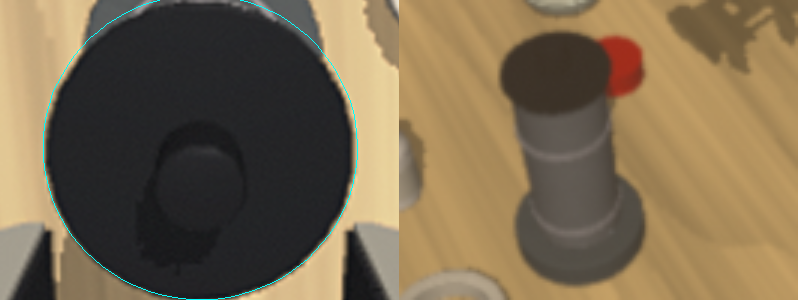

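The cap sits flat and centred on the rim: in the left panel the disc fills its predicted circle. TCP stopped at 224.1, matching the 1 mm higher grip.

```bash
python3 -c "
from h import *
print(robot.hand_in())"
```

```text
the job is handed in; nothing more can be done
None
```

I found three loose tins, stacked all of them in the tube with the top one about 11 mm below the rim, put the cap back flat on the rim, and handed the job in at about 90 s; `hand_in` returned no verdict.

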